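# Load the die head into a ratchet pipe threader

### The arm

A 6-joint arm with a two-finger parallel gripper is mounted at the origin on the work surface. World frame = base frame: x ahead of the robot, y to its left, z up, the work surface at z = 0. Lengths are in m, angles in rad, forces in N, time in s.
With the tool pointing down it reaches from about 0.375 to 0.9 m from the base axis. Payload 3.1 kg.
Tool frame: the origin (TCP) lies on the centre line of the jaws, within the pads' length; the fingertips stand 25 mm ahead of it and the grasp point (between the pads) lies 6 mm ahead of it (manip.tips_ahead is the distance from the TCP to the fingertips, in m); z points along the fingers, y is the direction in which the jaws open and shut (so a half turn about z gives the same grasp; the last joint's range is limited). The gripper opens to 85 mm and grips with 20 to 120 N. Pads are 22 mm wide; open, the fingers measure 114 mm over their backs; the gripper's body (76 mm by 85 mm) begins 54 mm behind the grasp point. The pads swing forward as they close: fully open they stand 13 mm farther back than shut.
Start: joints at [-1.442, 0.527, 1.433, -0, 1.181, -0.178], TCP at [0.189, -0.596, 0.256] pointing down, gripper open.
Joint ranges: [-3.08, 3.08], [-0.75, 2.2], [0.22, 2.44], [-1.43, 4.57], [0, 2.65], [-2.85, 2.85]. Speed limits (rad/s): [2.79, 2.79, 3.14, 3.14, 3.14, 3.14].

### API

Orientations are given as a unit quaternion [x, y, z, w].
In Python, from station import manip gives the robot as it stands.
- The arm moves only by the tool play_rows, never from a script. Its argument "steps" is a list that holds one entry, the list of rows, each a list of 6 numbers: the shift along the tool's x, y, z in m, then the turn, a rotation vector about the tool's x, y, z in degrees. In form: [[[x, y, z, rx, ry, rz], ...]]. A call has 1 to 10 rows; each row shifts and turns the commanded pose from where the row before left it, along the tool's axes as they then stand; what a row does not reach is not made up. A row lasts 1/8 s, in which the tool goes at most 62.5 mm and 10.7 degrees, less where a joint would pass 70% of its speed; a pose out of reach is approached as far as the arm can. A call is refused whole if a number of a shift passes 0.0625 or a number of a turn 10.7, either way. A call with a gripper value outside its range is refused whole. "fingers" is the opening, from 0 (shut) to 1 (fully open), set as the call begins (left out, the last holds). The fingers move at their own pace and stop on an object; "squeeze" is the grip in N (left out, the last holds). Time passes only in rows, so rows that do not move let the fingers close. It gives the time, the measured TCP pose, the force and the opening at its end, in the units of the state.
- manip.sense(): the state, without advancing time (a new reading comes with each control period).
- manip.snapshot(name): name is "scene" or "top"; returns a dict with "img" (480x640x3 uint8, red, green, blue), "K" (3x3 intrinsics, pixels), "world_from_camera" (4x4, takes a point from camera to world coordinates). Camera axes: x right, y down, z forward; pixel columns grow to the right and rows downward; lengths in m; the calibration is good to about 2 mm. A picture is of the moment at which its call begins. There is no depth.
- manip.sign_off(): hands the job in, once; it reports no verdict.
Trained networks look in a picture, given as the dict that the camera call returned (one of the last four; its "shot" number tells which), for a name from the list of things; names that differ only in an ending like _2 or _b are one class to them, and where a whole thing is asked for, a point or a joint stands for the part that bears it (a point fixed in the world has none). Each returns a list of dicts, best first, with "score" (0 to 1); they miss things now and then, are a little off and sometimes report something else, mostly with a low value. They report only what shows in the picture. A call takes as long as a camera call. They do not tell look-alikes from the thing itself.
- manip.regions_of(label, picture): "pixels" (480x640 bool, what is visible of it) and "rect" ([left, top, right, bottom] in pixels, round what is visible of it).
- manip.pinpoint(label, picture): "point" ([column, row] in pixels: a listed point, or the origin of a listed thing).
The state is a dict: "t": time; "q": joint angles; "qd": joint speeds; "tau": joint torques, N m; "tcp_pos": TCP position; "tool_rot": TCP orientation; "force": force on the tool from outside, world axes, zero at the start; "ft_torque": the same for the moment, N m; "finger_gap": opening from 0.0 (shut) to 1.0 (fully open).
Only numpy, scipy, OpenCV 4.12 (cv2) and the standard library are available. Lean on these libraries where they do the work, as an engineer would, in place of code of your own. Each camera call takes 0.05 s, during which the arm holds its last target.

### The job

Take the die head with the yellow flange out of the case and load it, hexagonal end down, into the ratchet ring of the pipe threader, feeling for the fit until it has dropped fully home with its flange down on the ring; never force it or knock the threader hard. Then swing the keeper latch fully in over the flange, let go, and leave the other die heads and everything else on the bench where they are.

Things in the scene. Friction and masses are not known exactly. Their poses are not given: they have to be found in the camera images.
- head_yellow: Die head to load: dark steel, YELLOW flange, 0.48-0.72 kg, in one of the case's bays. Bottom up: hex drive end 56 mm across flats, 18 high; round flange 74 dia, 8 thick; hex neck 40 across flats, 34 high (grip across two flats), 60 in all. Origin: centre of underside. z up its axis; x square out of a flat of both hexes (flats every 60 degrees).
- head_blue: Another die head of the same shape with a BLUE flange, in the case; leave it there. Origin: centre of its underside.
- head_white: Another die head of the same shape with a WHITE flange, in the case; leave it there. Origin: centre of its underside.
- case: Black plastic die case, fixed to the bench: three open bays in a row along its x axis, 96 mm apart, walls 22 mm high, floor 6 mm thick; the die heads stand on that floor. Its lid lies open flat on its -y side (16 mm high, out to 152 mm). Origin: on the bench under the middle bay; z up.
- threader: Red ratchet pipe threader, clamped fast. Origin: on the bench straight below the ring's axis; z up. Round housing 108 mm in diameter, 107 to 143 mm above the bench, with the bright steel ratchet ring in it. Tube handle 28 mm thick along +y, 125 mm above the bench. A black pawl knob stands 158 mm above the bench, 78 mm along +y from the axis; leave it.
- bench_vice: Blue bench vice that holds the threader's handle; fixed. Origin: on the bench, 310 mm along the threader's +y; axes as the threader's. 165 mm high, reaching 190 mm to -x, 150 mm to +x and 50 mm either side in y (tommy bar to -70 and +130 mm, low).
- pocket (a point): Centre of the mouth of the ring's hexagonal socket, in the plane of the ring's top face, 144 mm above the bench. Socket open right through, 57.6 mm across flats: 0.8 mm loose all round the drive end, no lead-in bevel. Seated, the flange lies on the ring and the head's underside is 18 mm below this point. Axes as the threader's; they do not turn with the ring.
- ring_face (a point): A point on the ring's top face (flat face 8 mm wide), 33 mm from the axis on the threader's +x side; does not turn with the ring. The ring turns in the housing but drags stiffly (0.6 N m). The angle at which it was left differs each time and is NOT reported: see or feel it. A head more than about 3 degrees off the socket's flats rides on this face, 18 mm too high.
- keeper (a joint): Swing of the keeper latch (rad) about its upright pivot. 0: bar points along the threader's -y (open); positive is anticlockwise from above; at the stop, 1.57, it points along +x at the ring's axis, its tip 30 mm from that axis, over the rim of a seated flange. Range -0.4 to 1.57. It stays where it is left; about 2 N at the pin moves it.
- keeper_pin (a point): Top of the keeper's upright brass thumb pin: 10 mm in diameter, 24 mm high above the bar, 30 mm from the pivot along the bar. This point is 46 mm above the ring's top face.
- keeper_pivot (a point): On the keeper's pivot axis, at the underside of its bar, 10 mm above the ring's top face, 74 mm from the ring's axis on the threader's -x side. Axes as the threader's. Steel bar 14 mm wide, 12 mm thick, reaching 44 mm from the pivot; its underside passes 2 mm over a seated flange, but its side strikes and shoves the rim of one that is not down.
- pipe_wrench: Red pipe wrench, about 260 mm long, lying flat, 24 mm high; bystander.
- oil_can: Green thread-oil can, 64 mm in diameter, 150 mm high, upright; bystander.
- elbow: Steel pipe elbow, about 55 by 55 mm, 40 mm high; bystander.
- coupling: Steel pipe coupling standing on end, 48 mm in diameter, 42 mm high; bystander.
- wire_brush: Brush with a wooden handle, 200 mm long, lying flat; bystander.
Mind the look-alikes: they are no part of the job. Leave any green or pink look-alike of the head_yellow alone.

How it is judged:
By the outcome, as a careful person would: the job done as asked, in the order asked, and still so for the second after the job is handed in, with the robot touching nothing.
It also fails if it takes over 72 s, if anything falls off the work surface, if the arm or the gripper's body presses on something with over 40 N, if the wrist force passes 120 N, or if a joint passes its speed limit or range.

## Working session

There is one attempt and no reset: what is moved stays moved. The work goes in short steps, Python scripts to look and compute and a tool call to move; the robot and the scene stay as the last step left them, time stands still between calls to the robot, and variables do not carry over. Pictures are saved under pics/ and viewed, and the job is handed in when it is done.

Besides the shell and the picture viewer there is one more tool, called after "Call:" by a JSON object that holds its "fn" and its "kwargs". play_rows: Moves the arm, as the interface text tells. Its arguments: {"type":"object","properties":{"steps":{"type":"array"},"fingers":{"type":"number"},"squeeze":{"type":"number"}},"required":["steps"]}

```bash
mkdir -p pics; ls; python3 - <<'E'
from station import manip
import cv2, pickle
s=manip.sense(); print({k:s[k] for k in ('t','tcp_pos','tool_rot','force','finger_gap')})
for n in("scene","top"):
    p=manip.snapshot(n); cv2.imwrite(f"pics/{n}0.png",p["img"][:,:,::-1]); pickle.dump(p,open(f"pics/{n}0.pkl","wb"))
    print(n,p["K"],p["world_from_camera"])
    for l in ("head_yellow","case","threader","pocket","keeper_pin","keeper_pivot","ring_face"):
        print(l,[( [round(v) for v in r["point"]],round(r["score"],2)) for r in manip.pinpoint(l,p)])
E
```

```text
pics
{'t': 0.0, 'tcp_pos': array([ 0.18928766, -0.59494882,  0.25533032]), 'tool_rot': array([ 9.88180283e-01,  1.53292370e-01,  3.29725572e-05, -1.08502227e-03]), 'force': array([ 0.49978659, -0.43169368, -0.25981128]), 'finger_gap': 0.9965284578228715}
scene [[614.40921929   0.         311.05821203]
 [  0.         614.40921929 238.95565021]
 [  0.           0.           1.        ]] [[-0.39837557  0.71025749 -0.5803716   1.40931259]
 [ 0.91721174  0.30543245 -0.25580001  0.30313114]
 [-0.00441955 -0.63422812 -0.77313334  1.19576223]
 [ 0.          0.          0.          1.        ]]
head_yellow [([250, 258], 0.96), ([304, 257], 0.67), ([276, 358], 0.58)]
case [([271, 232], 0.87), ([164, 200], 0.24)]
threader [([366, 285], 0.58)]
pocket [([368, 247], 0.87)]
keeper_pin [([364, 199], 0.62), ([369, 250], 0.15)]
keeper_pivot [([370, 217], 0.66)]
ring_face [([425, 232], 0.73), ([371, 259], 0.68)]
top [[475.80504266   0.         319.53540409]
 [  0.         475.80504266 236.32730288]
 [  0.           0.           1.        ]] [[ 9.72396923e-03 -9.87185229e-01  1.59282040e-01  4.59722952e-01]
 [-9.99950678e-01 -9.92178980e-03 -4.46721513e-04 -5.92688695e-02]
 [ 2.02135980e-03 -1.59269840e-01 -9.87233018e-01  1.18358963e+00]
 [ 0.00000000e+00  0.00000000e+00  0.00000000e+00  1.00000000e+00]]
head_yellow [([331, 270], 0.65), ([305, 160], 0.64), ([377, 245], 0.57)]
case [([375, 284], 0.81)]
threader [([258, 263], 0.8), ([375, 283], 0.5), ([352, 202], 0.32)]
pocket [([256, 253], 0.97)]
keeper_pin [([273, 288], 0.52), ([250, 240], 0.18)]
keeper_pivot [([261, 289], 0.94)]
ring_face [([251, 241], 0.97)]
```

View pics/scene0.png

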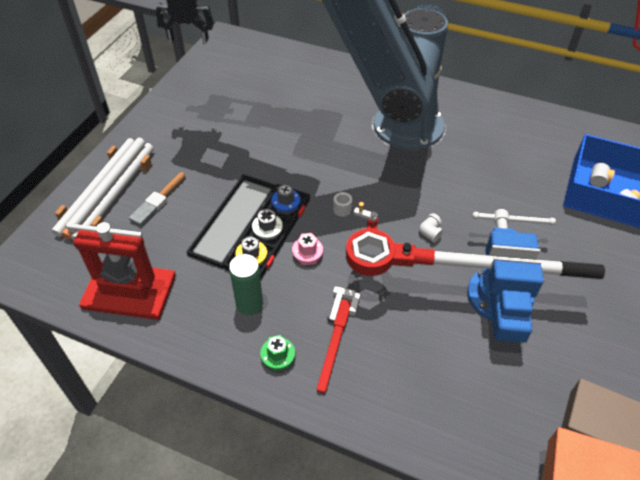

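View pics/top0.png

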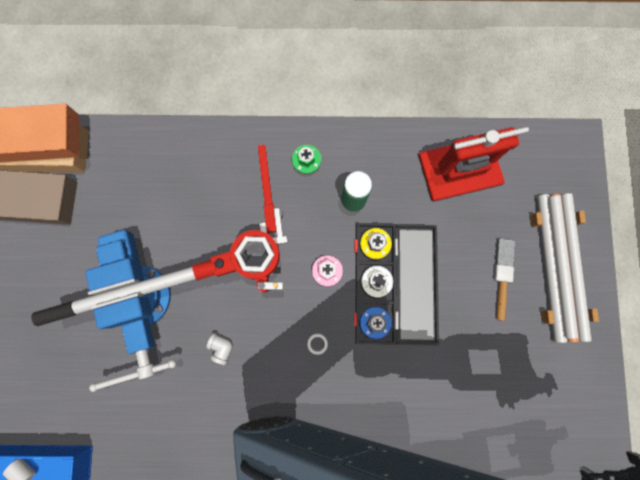

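```bash
python3 - <<'E'
import cv2
a=cv2.imread("pics/top0.png")[140:320,220:440]; cv2.imwrite("pics/topc.png",cv2.resize(a,None,fx=3.6,fy=3.3,interpolation=cv2.INTER_CUBIC))
a=cv2.imread("pics/scene0.png")[180:360,220:440]; cv2.imwrite("pics/scenec.png",cv2.resize(a,None,fx=3.6,fy=3.3,interpolation=cv2.INTER_CUBIC))
E
```

```text
(no output)
```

View pics/topc.png

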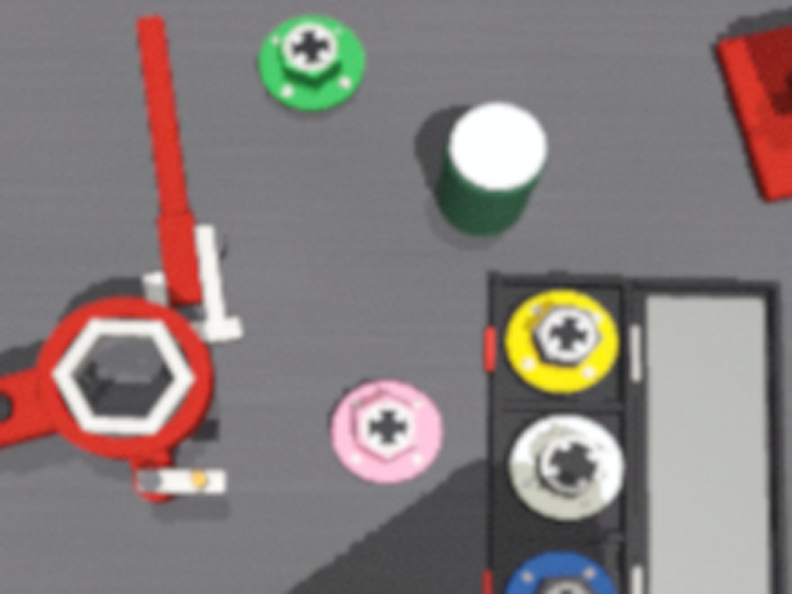

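View pics/scenec.png

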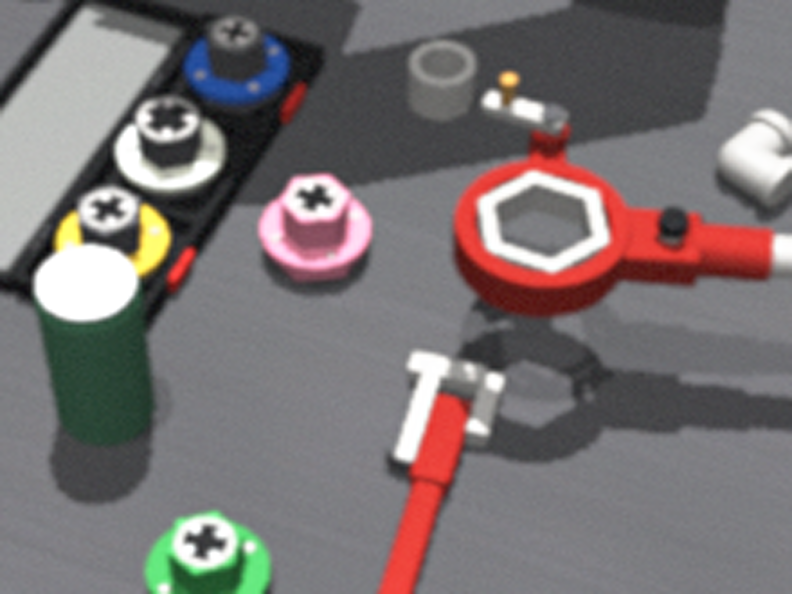

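The yellow-flanged candidates are:

| Candidate | Top-view pixel |
|---|---|
| Yellow, in the case | (377,242) |
| White | (377,281) |
| Blue | (376,323) |
| Pink look-alike | (327,270) |
| Green look-alike | (306,158) |

I choose the yellow one at (377,242) in top and (250,250) in scene. The crop confirms a yellow flange in the case's end bay, with the oil can close by at (356,190). The threader ring is at (255,254), with the keeper open at its lower right. Next I rectify both views onto the known planes.

```bash
cat > h.py <<'E'
import numpy as np, cv2, pickle
def load(n): return pickle.load(open(f"pics/{n}.pkl","rb"))
def proj(p,X):
    X=np.atleast_2d(X); T=np.linalg.inv(p["world_from_camera"]); c=X@T[:3,:3].T+T[:3,3]; u=c@p["K"].T; return u[:,:2]/u[:,2:]
def onplane(p,uv,z):
    T=p["world_from_camera"]; d=T[:3,:3]@np.linalg.inv(p["K"])@np.array([uv[0],uv[1],1.]); return T[:3,3]+d*(z-T[2,3])/d[2]
def rect(p,c,z,half=.08,s=4000):
    # rows: -x downwards (x up), cols: -y to right
    n=int(2*half*s); w=[(c[0]+half,c[1]+half),(c[0]+half,c[1]-half),(c[0]-half,c[1]-half),(c[0]-half,c[1]+half)]
    H=cv2.getPerspectiveTransform(np.float32([[0,0],[n,0],[n,n],[0,n]]),proj(p,[[a,b,z] for a,b in w]).astype(np.float32))
    return cv2.warpPerspective(p["img"],np.linalg.inv(H),(n,n),flags=cv2.INTER_CUBIC)
def show(n,ims): cv2.imwrite(n,np.hstack(ims)[:,:,::-1])
E
python3 - <<'E'
from h import *
from station import manip
print(manip.tips_ahead)
t,s=load("top0"),load("scene0")
for l,z,a,b in(("pocket",.144,(256,253),(368,247)),("pivot",.154,(261,289),(370,217)),("pin",.19,(273,288),(364,199)),("ring_face",.144,(251,241),(371,259)),("yhead top",.066,(377,240),(250,238)),("can",.15,(358,181),(244,262))):
    print(l,onplane(t,a,z)[:2].round(4),onplane(s,b,z)[:2].round(4))
c=onplane(t,(256,253),.144)[:2]; np.round(c,3)
cy=onplane(t,(377,243),.032)[:2]
show("pics/r1.png",[rect(t,c,.144,.05),rect(s,c,.144,.05)])
show("pics/r2.png",[rect(t,cy,.066,.05),rect(s,cy,.066,.05)])
print(c,cy)
E
```

```text
0.025
pocket [0.5889 0.0797] [0.5914 0.0788]
pivot [0.5097 0.0652] [0.5159 0.0552]
pin [0.5103 0.0359] [0.5016 0.0331]
ring_face [0.6155 0.0915] [0.62   0.0961]
yhead top [ 0.6326 -0.1964] [ 0.616  -0.2055]
can [ 0.753  -0.1448] [ 0.7393 -0.1491]
[0.58889292 0.07967834] [ 0.63039944 -0.20054065]
```

View pics/r1.png

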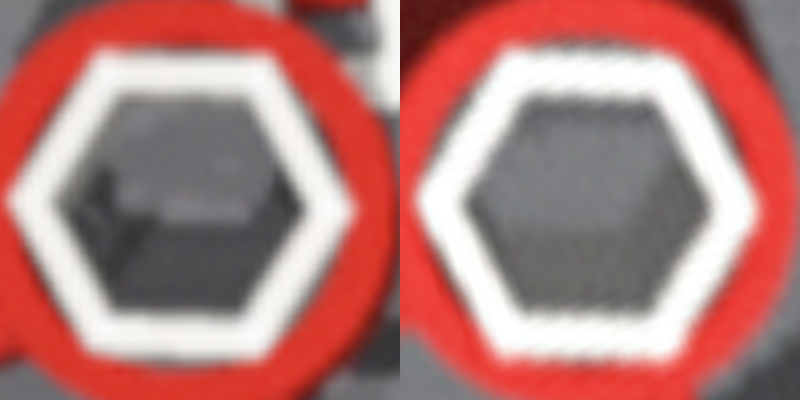

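View pics/r2.png

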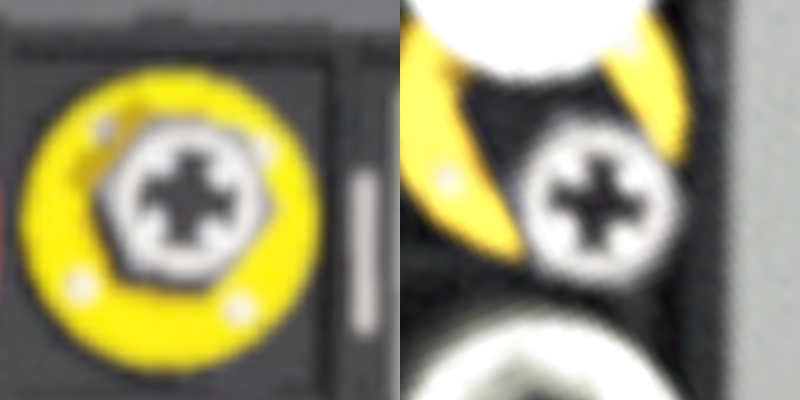

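```bash
cat >> h.py <<'E'
from scipy.optimize import minimize
def hexsoft(n,s,cx,cy,ang,af,w=2.0):
    # ang: world angle of flat normal; image col=-y,row=-x
    v,u=np.mgrid[0:n,0:n]+.5; X=(n/2-v)/s-cx; Y=(n/2-u)/s-cy
    d=np.max([X*np.cos(ang+k*np.pi/3)+Y*np.sin(ang+k*np.pi/3) for k in range(6)],0)-af/2
    return 1/(1+np.exp(np.clip(d*1000/w*4,-50,50)))
def fithex(mask,s,afo,afi,guess,w=2.0):
    n=mask.shape[0]; best=None
    for a0 in np.deg2rad(np.arange(0,60,7.5)):
        def f(p):
            m=hexsoft(n,s,p[0]/1e3,p[1]/1e3,p[2]/20,p[3]/1e3,w)
            if afi: m=m*(1-hexsoft(n,s,p[0]/1e3,p[1]/1e3,p[2]/20,(p[3]-afo*1e3+afi*1e3)/1e3,w))
            return np.mean((m-mask)**2)
        r=minimize(f,[guess[0]*1e3,guess[1]*1e3,a0*20,afo*1e3],method="Nelder-Mead",options=dict(maxiter=250,initial_simplex=None))
        if best is None or r.fun<best.fun: best=r
    x=best.x; return x[0]/1e3,x[1]/1e3,np.rad2deg(x[2]/20)%60,x[3],best.fun
E
python3 - <<'E'
from h import *
t,s=load("top0"),load("scene0")
c=np.array([.589,.0797])
for nm,p in(("top",t),("scene",s)):
    im=rect(p,c,.144,.05,2000).astype(float)
    m=np.clip((im.min(2)-110)/100,0,1)
    x=fithex(m,2000,.0736,.0576,(0,0)); print("ring",nm,c+x[:2],x[2:])
cy=np.array([.630,-.2005])
im=rect(t,cy,.032,.05,2000).astype(int)
m=((im[:,:,0]>180)&(im[:,:,2]<120)).astype(np.uint8)
# flange hull ellipse
cn=max(cv2.findContours(m,cv2.RETR_EXTERNAL,cv2.CHAIN_APPROX_NONE)[0],key=cv2.contourArea)
(e,ax,an)=cv2.fitEllipse(cv2.convexHull(cn)); print("flange",cy+[(100-e[1])/2000,(100-e[0])/2000],np.array(ax)/2)
for nm,p,g in(("top",t,(.001,.003)),("scene",s,(0,.002))):
    cc=onplane(t,(377,240),.066)[:2] if nm=="top" else cy
    im=rect(p,cc,.066,.026 if nm=="top" else .026,3000)
    cv2.imwrite(f"pics/n_{nm}.png",im[:,:,::-1])
E
```

```text
ring top [0.58724293 0.08434244] (np.float64(58.35950856665688), np.float64(73.58658330305539), np.float64(0.03405040378544399))
ring scene [0.58746817 0.08268186] (np.float64(58.40135270081961), np.float64(74.06402088176804), np.float64(0.03935088217305823))
flange [ 0.63043113 -0.19719477] [74.75186157 75.24531555]
```

```bash
python3 - <<'E'
from h import *
t,s=load("top0"),load("scene0")
a=rect(t,[.632,-.1975],.066,.03,6500); b=rect(s,[.629,-.1995],.066,.03,6500)
for i in (a,b):pass
show("pics/n.png",[a,b])
for nm,i,n in(("top",a,0),("scene",b,0)):
    g=cv2.resize(i,(120,120),interpolation=cv2.INTER_AREA).astype(float)
    m=np.clip((g.min(2)-40)/80,0,1) if nm=="scene" else np.clip((g.min(2)-45)/80,0,1)
    m=cv2.morphologyEx(m.astype(np.float32),cv2.MORPH_CLOSE,np.ones((25,25)))
    m[np.hypot(*(np.mgrid[0:120,0:120]-60))>54]=0
    cv2.imwrite(f"pics/m_{nm}.png",m*255)
    print(nm,fithex(m,2000,.040,None,(0,0)))
E
```

```text
top (np.float64(-0.0011676888578100203), np.float64(0.00010080294087389719), np.float64(39.21441751666244), np.float64(46.65117564212849), np.float64(0.03898166180329028))
scene (np.float64(-3.278177829507543e-05), np.float64(0.0009606309819296839), np.float64(57.66501882952923), np.float64(47.142002591509396), np.float64(0.03550553468393719))[ WARN:0@0.576] global loadsave.cpp:1063 imwrite_ Unsupported depth image for selected encoder is fallbacked to CV_8U.
```

View pics/n.png

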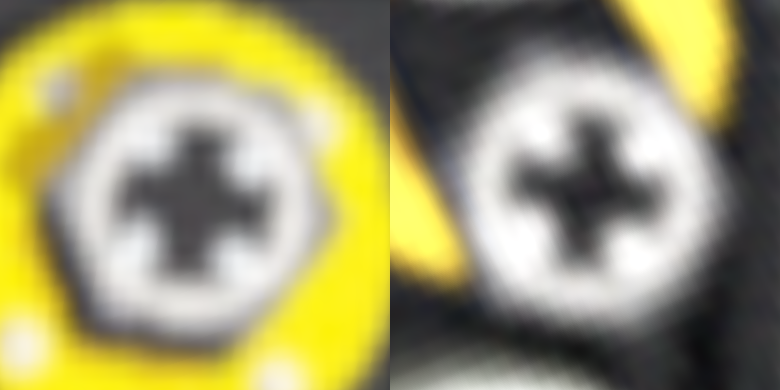

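```bash
python3 - <<'E'
from h import *
t=load("top0")
F=8; u0,v0,w,h=350,215,54,54
im=cv2.resize(t["img"][v0:v0+h,u0:u0+w],None,fx=F,fy=F,interpolation=cv2.INTER_CUBIC).astype(int)
hsv=cv2.cvtColor(np.clip(im,0,255).astype(np.uint8),cv2.COLOR_RGB2HSV)
yel=((hsv[:,:,1]>120)&(hsv[:,:,0]>18)&(hsv[:,:,0]<38)).astype(np.uint8)
def poly(X): return np.round(((proj(t,X)-[u0,v0]+.5)*F-.5)*16).astype(np.int32)
def model(p):
    x,y,a=p[0]/1e3,p[1]/1e3,np.deg2rad(p[2])
    th=np.linspace(0,2*np.pi,90)
    fl=np.zeros(yel.shape,np.uint8); cv2.fillPoly(fl,[poly(np.c_[x+.037*np.cos(th),y+.037*np.sin(th),0*th+.032])],1,shift=4)
    k=a+np.pi/6+np.arange(6)*np.pi/3; r=.02/np.cos(np.pi/6)
    P=np.vstack([poly(np.c_[x+r*np.cos(k),y+r*np.sin(k),0*k+z]) for z in(.032,.066)])
    nk=np.zeros(yel.shape,np.uint8); cv2.fillPoly(nk,[cv2.convexHull(P)],1,shift=4)
    return fl,nk
# fill holes (dots) that are not neck: remove small nonyellow blobs
inv=1-yel; n,lab,st,_=cv2.connectedComponentsWithStats(inv)
for i in range(1,n):
    if st[i,4]<1500: yel[lab==i]=1
cv2.imwrite("pics/yel.png",yel*255)
res=[]
for a in np.arange(-30,30,1.):
  f=lambda q:np.mean((lambda A:(A[0]&(1-A[1]))!=yel)(model([q[0],q[1],a])))
  r=minimize(f,[630.4,-197.2],method="Nelder-Mead",options=dict(initial_simplex=[[629,-198],[632,-197],[630,-195.5]],maxiter=60)); res.append((r.fun,a,*r.x))
res.sort(); print(np.round(res[:8],4))
E
```

```text
[[ 4.000000e-02 -1.100000e+01  6.316485e+02 -1.978807e+02]
 [ 4.020000e-02 -1.000000e+01  6.316116e+02 -1.978615e+02]
 [ 4.030000e-02 -8.000000e+00  6.316571e+02 -1.980626e+02]
 [ 4.030000e-02 -1.300000e+01  6.316954e+02 -1.981407e+02]
 [ 4.030000e-02 -1.800000e+01  6.316466e+02 -1.980840e+02]
 [ 4.030000e-02 -1.700000e+01  6.316859e+02 -1.980737e+02]
 [ 4.030000e-02 -1.500000e+01  6.316207e+02 -1.981366e+02]
 [ 4.030000e-02 -7.000000e+00  6.320142e+02 -1.978652e+02]]
```

View pics/yel.png

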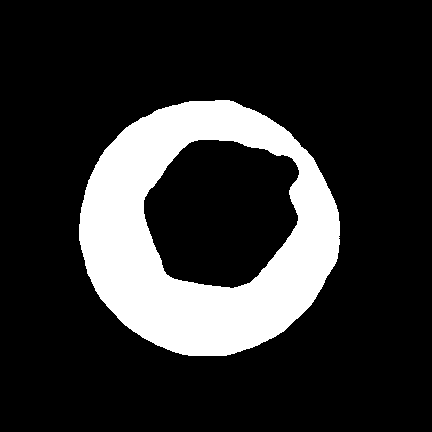

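Call:
{"fn": "play_rows", "kwargs": {"steps": [[[0.054,-0.0245,0,0,0,0],[0.054,-0.0245,0,0,0,0],[0.054,-0.0245,0,0,0,0],[0.054,-0.0245,0,0,0,0],[0.054,-0.0245,0,0,0,0],[0.054,-0.0245,0,0,0,0],[0.054,-0.0245,0,0,0,0],[0.054,-0.0245,0,0,0,0],[0.054,-0.0245,0.0,0,0,0],[0.054,-0.0245,0.0,0,0,-3.4]]], "fingers": 1, "squeeze": 60}}

```text
t: 2.05
tcp_pos: [0.6312, -0.1971, 0.2565]
tool_rot: [0.983, 0.183, 0.0, 0.0]
force: [0.4, -0.6, 0.1]
finger_gap: 1.002
```

```bash
cat >> h.py <<'E'
from scipy.spatial.transform import Rotation as Rn
def go(s,tgt,jaw=None):
    """tool-frame shift to world tgt and turn to jaw angle (deg)"""
    R=Rn.from_quat(s["tool_rot"]); d=R.inv().apply(np.array(tgt)-s["tcp_pos"])
    y=R.apply([0,1,0]); ja=np.degrees(np.arctan2(y[1],y[0]))
    out=[d.round(4),"jaw",round(ja,2),"tilt",R.apply([0,0,1]).round(4)]
    if jaw is not None:
        # full rotation to straight-down with jaw angle
        a=np.radians(jaw); Y=np.array([np.cos(a),np.sin(a),0]); Z=np.array([0,0,-1.]); X=np.cross(Y,Z)
        rv=(R.inv()*Rn.from_matrix(np.c_[X,Y,Z])).as_rotvec(degrees=True); out+=["turn",rv.round(2)]
    return out
def st(s): print("t",round(s["t"],2),"pos",s["tcp_pos"].round(4),"F",np.round(s["force"],1),"M",np.round(s["ft_torque"],2),"gap",round(s["finger_gap"],3))
E
python3 - <<'E'
from h import *
from station import manip
s=manip.sense(); st(s); print(*go(s,[.6305,-.198,.061],-69))
E
```

```text
t 2.05 pos [ 0.6312 -0.1971  0.2565] F [ 0.4 -0.6  0.1] M [-0.   -0.04  0.05] gap 1.002
[-0.001   0.0005  0.1955] jaw -68.87 tilt [ 4.e-04 -4.e-04 -1.e+00] turn [ 0.03 -0.01  0.13]
```

Over the head now; I'll descend partway and look.

Call:
{"fn": "play_rows", "kwargs": {"steps": [[[-0.0005,0,0.04,0,0,0],[-0.0005,0.0005,0.04,0,0,0],[0,0,0.04,0,0,0],[0,0,0.02,0,0,0],[0,0,0,0,0,0]]]}}

```text
t: 2.68
tcp_pos: [0.6283, -0.1991, 0.115]
tool_rot: [0.983, 0.182, -0.001, -0.001]
force: [0.2, -0.8, 1.5]
finger_gap: 1.001
```

```bash
python3 - <<'E'
from h import *
from station import manip
st(manip.sense())
for n in("scene","top"):
    p=manip.snapshot(n); 
    a=p["img"][170:330,180:360] if n=="scene" else p["img"][190:310,300:440]
    cv2.imwrite(f"pics/{n}1.png",cv2.resize(a,(700,560),interpolation=cv2.INTER_CUBIC)[:,:,::-1])
E
```

```text
t 2.67 pos [ 0.6283 -0.1991  0.115 ] F [ 0.2 -0.8  1.5] M [-0.03 -0.    0.06] gap 1.001
```

View pics/scene1.png

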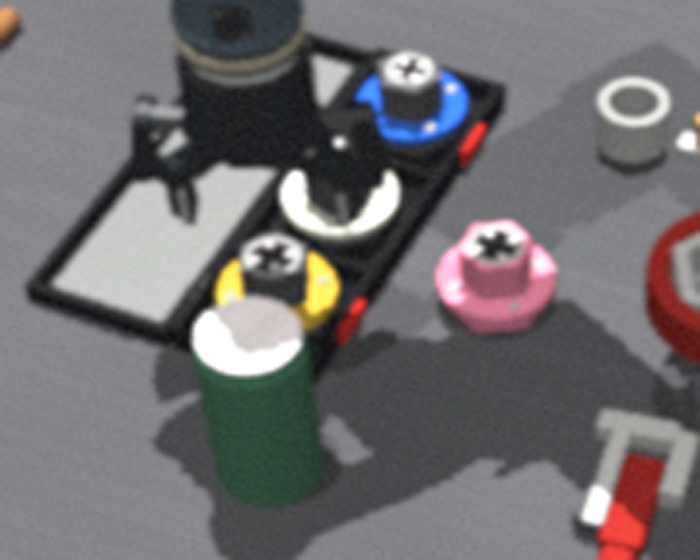

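View pics/top1.png

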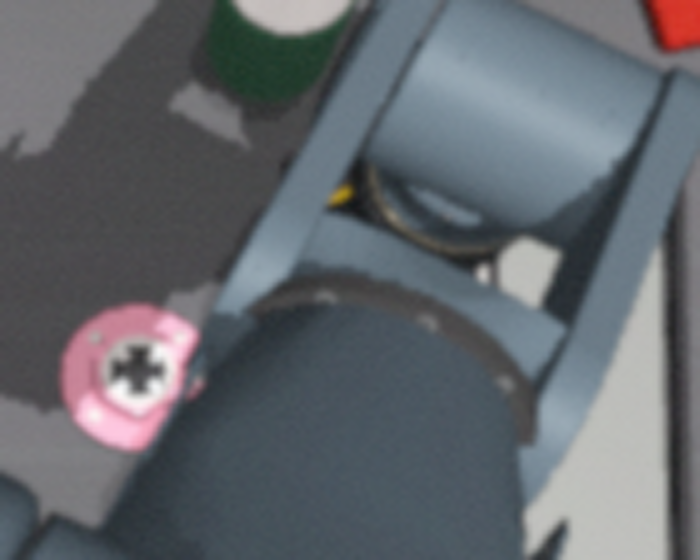

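```bash
python3 - <<'E'
from h import *
s=load("scene0")
c=np.array([.6283,-.1991]); j=np.array([np.cos(np.radians(-69)),np.sin(np.radians(-69))])
for k in(-.0425,.0425):
    for z in (.09,.103):
        u=proj(s,[[*(c+k*j),z]])[0]; print(k,z,u.round(),((u-[180,170])*[700/180,560/160]).round())
u=proj(s,[[.6305,-.198,.066]])[0];print((u-[180,170])*[700/180,560/160])
E
```

```text
-0.0425 0.09 [267. 237.] [340. 233.]
-0.0425 0.103 [267. 233.] [338. 221.]
0.0425 0.09 [231. 235.] [199. 229.]
0.0425 0.103 [231. 232.] [197. 217.]
[272.33533436 256.59346131]
```

Call:
{"fn": "play_rows", "kwargs": {"steps": [[[0.0,0,0.015,0,0,0],[0,0,0.015,0,0,0],[0,0,0.012,0,0,0],[0,0,0.006,0,0,0],[0,0,0,0,0,0],[0,0,0,0,0,0]]]}}

```text
t: 3.52
tcp_pos: [0.6293, -0.1995, 0.0686]
tool_rot: [0.983, 0.183, 0.0, 0.0]
force: [0.5, 0.5, 0.0]
finger_gap: 1.003
```

```bash
python3 - <<'E'
from h import *
from station import manip
s=manip.sense(); st(s); print(*go(s,[.6305,-.198,.061],-69))
E
```

```text
t 3.52 pos [ 0.6293 -0.1995  0.0686] F [0.5 0.5 0. ] M [ 0.    0.04 -0.05] gap 1.003
[ 0.0016 -0.001   0.0076] jaw -68.96 tilt [ 6.e-04 -3.e-04 -1.e+00] turn [ 0.03 -0.03  0.04]
```

Call:
{"fn": "play_rows", "kwargs": {"steps": [[[0.0015,-0.001,0.004,0,0,0],[0,0,0.003,0,0,0],[0,0,0,0,0,0]]], "fingers": 0.6}}

```text
t: 3.9
tcp_pos: [0.6299, -0.1977, 0.061]
tool_rot: [0.983, 0.183, -0.0, -0.0]
force: [-0.5, -0.2, -1.2]
finger_gap: 0.6
```

Call:
{"fn": "play_rows", "kwargs": {"steps": [[[0,0,0,0,0,0],[0,0,0,0,0,0],[0,0,0,0,0,0],[0,0,0,0,0,0],[0,0,0,0,0,0],[0,0,0,0,0,0]]], "fingers": 0, "squeeze": 50}}

```text
t: 4.65
tcp_pos: [0.6302, -0.1981, 0.0615]
tool_rot: [0.983, 0.183, 0.0, 0.0]
force: [-1.2, -2.5, 1.6]
finger_gap: 0.456
```

```bash
python3 - <<'E'
from h import *
from station import manip
s=manip.sense(); st(s); print(*go(s,[.6305,-.198,.061],-69))
E
```

```text
t 4.65 pos [ 0.6302 -0.1981  0.0615] F [-1.2 -2.5  1.6] M [-0.14  0.07 -0.04] gap 0.456
[ 0.0003 -0.      0.0005] jaw -68.96 tilt [ 4.e-04 -5.e-04 -1.e+00] turn [ 0.03 -0.01  0.04]
```

Call:
{"fn": "play_rows", "kwargs": {"steps": [[[0,0,-0.005,0,0,0],[0,0,-0.01,0,0,0],[0,0,-0.02,0,0,0],[0,0,-0.03,0,0,0],[0,0,-0.04,0,0,0],[0,0,-0.04,0,0,0],[0,0,-0.02,0,0,0],[0,0,0,0,0,0],[0,0,0,0,0,0]]]}}

```text
t: 5.78
tcp_pos: [0.629, -0.1973, 0.2256]
tool_rot: [0.983, 0.183, -0.001, -0.001]
force: [0.0, -0.0, -8.0]
finger_gap: 0.456
```

```bash
python3 - <<'E'
from h import *
from station import manip
s=manip.sense(); st(s); print(*go(s,[.5873,.0835,.250],-61.6))
for n in("scene",):
    p=manip.snapshot(n); 
    a=p["img"][130:330,160:385]
    cv2.imwrite(f"pics/{n}2.png",cv2.resize(a,(675,600),interpolation=cv2.INTER_CUBIC)[:,:,::-1])
    pickle.dump(p,open(f"pics/{n}2.pkl","wb"))
E
```

```text
t 5.78 pos [ 0.629  -0.1973  0.2256] F [ 0. -0. -8.] M [ 0.04  0.09 -0.03] gap 0.456
[ 0.0618 -0.2771 -0.024 ] jaw -68.96 tilt [-0.0021  0.0012 -1.    ] turn [-0.11  0.08 -7.36]
```

View pics/scene2.png

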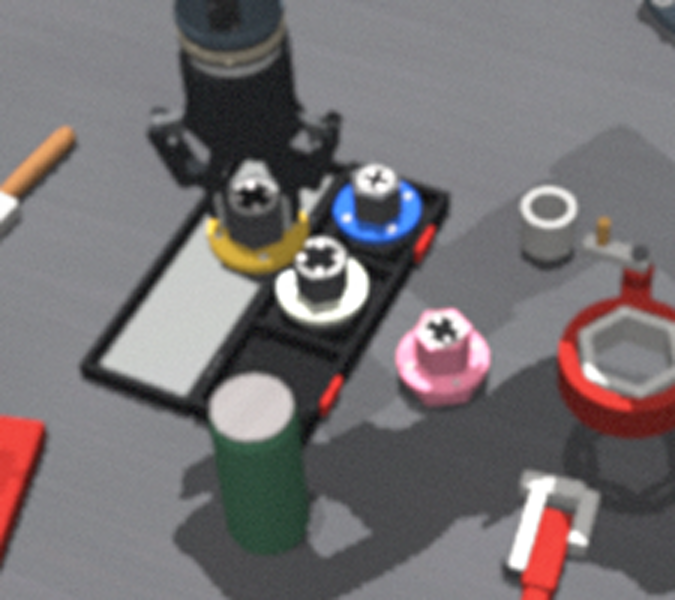

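Call:
{"fn": "play_rows", "kwargs": {"steps": [[[0,0,-0.035,0,0,0],[0.0103,-0.0462,-0.01,0,0,0],[0.0103,-0.0462,0,0,0,0],[0.0103,-0.0462,0,0,0,0],[0.0103,-0.0462,0,0,0,0],[0.0103,-0.0462,0,0,0,0],[0.0103,-0.0462,0,0,0,0],[0,0,0,0,0,-7.3],[0,0,0,0,0,0],[0,0,0,0,0,0]]]}}

```text
t: 7.08
tcp_pos: [0.588, 0.0825, 0.2705]
tool_rot: [0.97, 0.244, -0.001, -0.0]
force: [-0.5, -0.4, -6.3]
finger_gap: 0.462
```

```bash
python3 - <<'E'
from h import *
from station import manip
s=manip.sense(); st(s); print(*go(s,[.5873,.0835,.217],-61.6))
E
```

```text
t 7.08 pos [0.588  0.0825 0.2705] F [-0.5 -0.4 -6.3] M [ 0.   -0.04  0.01] gap 0.462
[-0.0001 -0.0012  0.0535] jaw -61.81 tilt [-0.0015 -0.     -1.    ] turn [-0.04  0.08 -0.21]
```

Call:
{"fn": "play_rows", "kwargs": {"steps": [[[0,-0.001,0.02,0,0,0],[0,0,0.02,0,0,0],[0,0,0.015,0,0,-0.2],[0,0,0.005,0,0,0],[0,0,0,0,0,0],[0,0,0,0,0,0]]]}}

```text
t: 7.82
tcp_pos: [0.5885, 0.0838, 0.2121]
tool_rot: [0.969, 0.246, 0.001, 0.0]
force: [0.7, 0.8, -6.7]
finger_gap: 0.461
```

```bash
python3 - <<'E'
from h import *
from station import manip
s=manip.sense(); st(s); print(*go(s,[.5873,.0835,.199],-61.6))
for n in("scene","top"):
    p=manip.snapshot(n); pickle.dump(p,open(f"pics/{n}3.pkl","wb"))
    a=p["img"][150:300,300:450] if n=="scene" else p["img"][180:330,180:330]
    cv2.imwrite(f"pics/{n}3.png",cv2.resize(a,(600,600),interpolation=cv2.INTER_CUBIC)[:,:,::-1])
E
```

```text
t 7.83 pos [0.5885 0.0838 0.2121] F [ 0.7  0.8 -6.7] M [-0.02  0.01  0.03] gap 0.461
[-0.0012 -0.0003  0.0131] jaw -61.48 tilt [ 1.9e-03 -1.0e-04 -1.0e+00] turn [ 0.05 -0.09  0.12]
```

View pics/scene3.png

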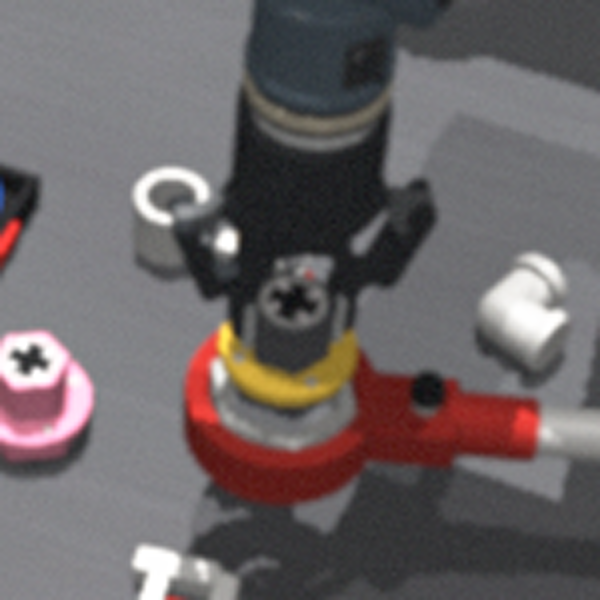

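View pics/top3.png

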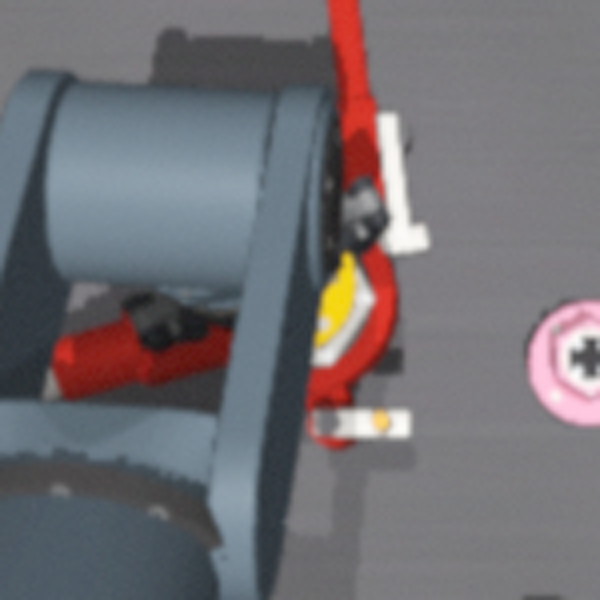

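```bash
cat > fl.py <<'E'
from h import *
from scipy.optimize import least_squares
def flange(p,zu,x0):
    F=8;u0,v0,w,h=340,215,70,60
    im=cv2.resize(p["img"][v0:v0+h,u0:u0+w],None,fx=F,fy=F,interpolation=cv2.INTER_CUBIC)
    hsv=cv2.cvtColor(im,cv2.COLOR_RGB2HSV); m=((hsv[:,:,1]>110)&(hsv[:,:,0]>14)&(hsv[:,:,0]<38)&(hsv[:,:,2]>60)).astype(np.uint8)
    n,l,s_,_=cv2.connectedComponentsWithStats(m); k=1+np.argmax(s_[1:,4]); m=(l==k)
    cols=np.where(m.any(0))[0]; low=np.array([np.where(m[:,c])[0].max() for c in cols])+.5
    a,b=cols.min()+.5,cols.max()+.5
    th=np.linspace(0,2*np.pi,400)
    def mod(x,y,z):
        P=np.vstack([np.c_[x+.037*np.cos(th),y+.037*np.sin(th),0*th+zz] for zz in(z+.018,z+.026)])
        return (proj(p,P)-[u0,v0]+.5)*F
    sel=(cols>a+12)&(cols<b-12)
    def f(q):
        U=mod(q[0]/1e3,q[1]/1e3,zu); H=cv2.convexHull(U.astype(np.float32))[:,0]
        U=U[:400]; lo=U[U[:,1]>U[:,1].mean()]; o=np.argsort(lo[:,0])
        r=np.interp(cols[sel]+.5,lo[o,0],lo[o,1])-low[sel]
        return np.r_[r/np.sqrt(sel.sum()),(H[:,0].min()-a),(H[:,0].max()-b)]/F
    r=least_squares(f,np.array(x0)*1e3,diff_step=1e-4); return r.x, np.round(r.fun[-2:],2), np.sqrt((r.fun[:-2]**2).sum())
E
python3 - <<'E'
from fl import *
p=load("scene3"); print(flange(p,.2121-.055,(.588,.084)))
E
```

```text
(array([588.32311621,  83.19668537]), array([ 0.13, -0.04]), np.float64(0.5248877762313547))
```

Call:
{"fn": "play_rows", "kwargs": {"steps": [[[-0.0008,0,0.004,0,0,0],[0,0,0.004,0,0,0],[0,0,0.002,0,0,0],[0,0,0.001,0,0,0],[0,0,0,0,0,0]]]}}

```text
t: 8.55
tcp_pos: [0.5871, 0.0835, 0.2002]
tool_rot: [0.969, 0.246, -0.0, -0.0]
force: [-0.5, 0.0, -6.6]
finger_gap: 0.46
```

```bash
python3 - <<'E'
from h import *
from station import manip
s=manip.sense(); st(s); print(*go(s,[.5877,.0833,.199],-61.6))
E
```

```text
t 8.55 pos [0.5871 0.0835 0.2002] F [-0.5  0.  -6.6] M [-0.06  0.04 -0.04] gap 0.46
[0.0004 0.0005 0.0012] jaw -61.47 tilt [-1.e-04  0.e+00 -1.e+00] turn [-0.    0.01  0.13]
```

Call:
{"fn": "play_rows", "kwargs": {"steps": [[[0.0004,0.0004,0.001,0,0,0],[0,0,0.001,0,0,0],[0,0,0.001,0,0,0],[0,0,0,0,0,0]]]}}

```text
t: 9.05
tcp_pos: [0.5875, 0.0834, 0.1972]
tool_rot: [0.969, 0.246, -0.0, -0.0]
force: [-0.5, -0.1, -6.8]
finger_gap: 0.461
```

```bash
cat > q.py <<'E'
from h import *
from station import manip
s=manip.sense(); st(s); print(*go(s,[.5877,.0833,.181],-61.6))
E
python3 q.py
```

```text
t 9.05 pos [0.5875 0.0834 0.1972] F [-0.5 -0.1 -6.8] M [ 0.    0.02 -0.05] gap 0.461
[0.0001 0.0002 0.0162] jaw -61.46 tilt [-3.e-04  0.e+00 -1.e+00] turn [-0.01  0.01  0.14]
```

Call:
{"fn": "play_rows", "kwargs": {"steps": [[[0,0,0.001,0,0,0],[0,0,0.001,0,0,0],[0,0,0.001,0,0,0],[0,0,0,0,0,0]]]}}

```text
t: 9.55
tcp_pos: [0.5875, 0.0834, 0.1942]
tool_rot: [0.969, 0.246, -0.0, -0.0]
force: [-0.6, 0.6, -6.9]
finger_gap: 0.461
```

```bash
python3 q.py
```

```text
t 9.55 pos [0.5875 0.0834 0.1942] F [-0.6  0.6 -6.9] M [-0.02  0.02  0.03] gap 0.461
[0.0001 0.0002 0.0132] jaw -61.47 tilt [-3.e-04  0.e+00 -1.e+00] turn [-0.01  0.02  0.13]
```

Call:
{"fn": "play_rows", "kwargs": {"steps": [[[0,0,0.002,0,0,0],[0,0,0.002,0,0,0],[0,0,0.002,0,0,0],[0,0,0.002,0,0,0],[0,0,0.002,0,0,0],[0,0,0,0,0,0]]]}}

```text
t: 10.3
tcp_pos: [0.5875, 0.0834, 0.1841]
tool_rot: [0.969, 0.246, -0.0, -0.0]
force: [0.2, 0.1, -6.8]
finger_gap: 0.462
```

```bash
python3 q.py
```

```text
t 10.3 pos [0.5875 0.0834 0.1841] F [ 0.2  0.1 -6.8] M [ 0.02 -0.05 -0.04] gap 0.462
[0.0002 0.0002 0.0031] jaw -61.46 tilt [-6.e-04  0.e+00 -1.e+00] turn [-0.02  0.03  0.14]
```

Dropping in freely. I'll finish with 0.5–1 mm steps until it touches.

Call:
{"fn": "play_rows", "kwargs": {"steps": [[[0,0,0.001,0,0,0],[0,0,0.001,0,0,0],[0,0,0.0005,0,0,0],[0,0,0.0005,0,0,0],[0,0,0,0,0,0]]]}}

```text
t: 10.92
tcp_pos: [0.5876, 0.0834, 0.1815]
tool_rot: [0.969, 0.246, 0.0, 0.0]
force: [-0.5, 0.1, -5.6]
finger_gap: 0.461
```

```bash
python3 q.py
```

```text
t 10.93 pos [0.5876 0.0834 0.1815] F [-0.5  0.1 -5.6] M [0.05 0.05 0.05] gap 0.461
[0.     0.0001 0.0005] jaw -61.46 tilt [ 1.e-04  0.e+00 -1.e+00] turn [ 0.   -0.01  0.14]
```

Call:
{"fn": "play_rows", "kwargs": {"steps": [[[0,0,0.0005,0,0,0],[0,0,0.0005,0,0,0],[0,0,0,0,0,0]]]}}

```text
t: 11.3
tcp_pos: [0.5876, 0.0833, 0.1814]
tool_rot: [0.969, 0.246, 0.0, 0.0]
force: [-4.2, -0.0, 5.8]
finger_gap: 0.46
```

```bash
python3 q.py; python3 - <<'E'
from h import *
from station import manip
p=manip.snapshot("scene"); pickle.dump(p,open("pics/scene4.pkl","wb"))
cv2.imwrite("pics/scene4.png",cv2.resize(p["img"][150:300,300:450],(600,600),interpolation=cv2.INTER_CUBIC)[:,:,::-1])
E
```

```text
t 11.3 pos [0.5876 0.0833 0.1814] F [-4.2 -0.   5.8] M [0.02 0.64 0.02] gap 0.46
[0.     0.0001 0.0004] jaw -61.46 tilt [ 6.e-04 -1.e-04 -1.e+00] turn [ 0.02 -0.03  0.14]
```

View pics/scene4.png

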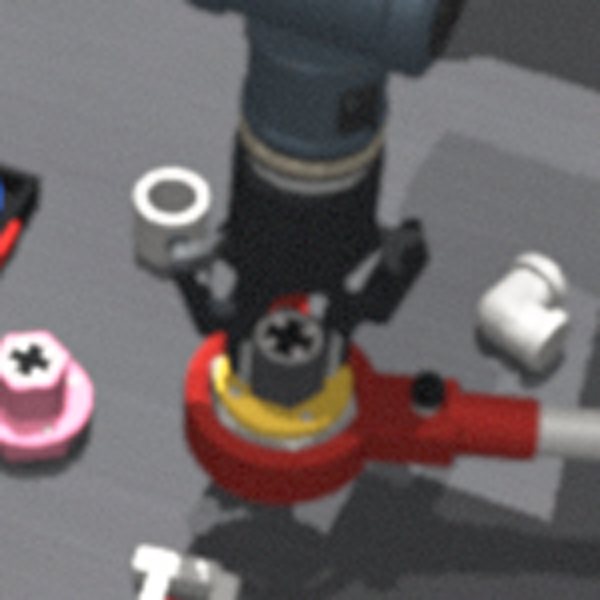

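The flange sits on the ring (crop (285,410)) and the contact height matches the seated one. Releasing.

Call:
{"fn": "play_rows", "kwargs": {"steps": [[[0,0,-0.0003,0,0,0],[0,0,0,0,0,0],[0,0,0,0,0,0],[0,0,0,0,0,0]]], "fingers": 0.7}}

```text
t: 11.85
tcp_pos: [0.5878, 0.0834, 0.1805]
tool_rot: [0.969, 0.246, 0.0, 0.0]
force: [1.0, 0.4, -0.8]
finger_gap: 0.7
```

```bash
python3 q.py
```

```text
t 11.85 pos [0.5878 0.0834 0.1805] F [ 1.   0.4 -0.8] M [ 0.02 -0.04  0.  ] gap 0.7
[-0.0001 -0.     -0.0005] jaw -61.47 tilt [ 4.e-04  0.e+00 -1.e+00] turn [ 0.01 -0.02  0.13]
```

Call:
{"fn": "play_rows", "kwargs": {"steps": [[[0,0,-0.01,0,0,0],[0,0,-0.02,0,0,0],[0,0,-0.03,0,0,0],[0,0,-0.03,0,0,0],[-0.05,0,-0.005,0,0,0],[-0.05,0,0,0,0,0],[-0.04,0.04,0,0,0,0],[0,0.04,0,0,0,0],[0,0.03,0,0,0,0]]]}}

```text
t: 12.98
tcp_pos: [0.5177, -0.0819, 0.2768]
tool_rot: [0.969, 0.246, 0.001, 0.001]
force: [0.1, 0.4, 0.6]
finger_gap: 0.702
```

```bash
python3 q.py; python3 - <<'E'
from h import *
from station import manip
for n in("scene","top"):
    p=manip.snapshot(n); pickle.dump(p,open(f"pics/{n}5.pkl","wb"))
    a=p["img"][150:300,300:450] if n=="scene" else p["img"][200:320,200:320]
    cv2.imwrite(f"pics/{n}5.png",cv2.resize(a,(600,600),interpolation=cv2.INTER_CUBIC)[:,:,::-1])
# handle direction from the first top picture
t=load("top0"); pts=[]
im=t["img"].astype(int)
for u in range(100,190,3):
    col=im[240:330,u]; m=(col.min(1)>140)&(np.ptp(col,axis=1)<40)
    r=np.where(m)[0]
    if 5<len(r)<22 : pts.append(onplane(t,(u,240+r.mean()),.125)[:2])
pts=np.array(pts); vx,vy,_,_=cv2.fitLine(pts.astype(np.float32),cv2.DIST_HUBER,0,.01,.01)[:,0]
print(len(pts),"handle angle",np.degrees(np.arctan2(vy,vx))%180-90)
E
```

```text
t 12.97 pos [ 0.5177 -0.0819  0.2768] F [0.1 0.4 0.6] M [ 0.   -0.01  0.02] gap 0.702
[ 0.1401 -0.1121  0.0958] jaw -61.55 tilt [ 2.2e-03 -9.0e-04 -1.0e+00] turn [ 0.11 -0.09  0.05]
30 handle angle 15.2649
```

View pics/scene5.png

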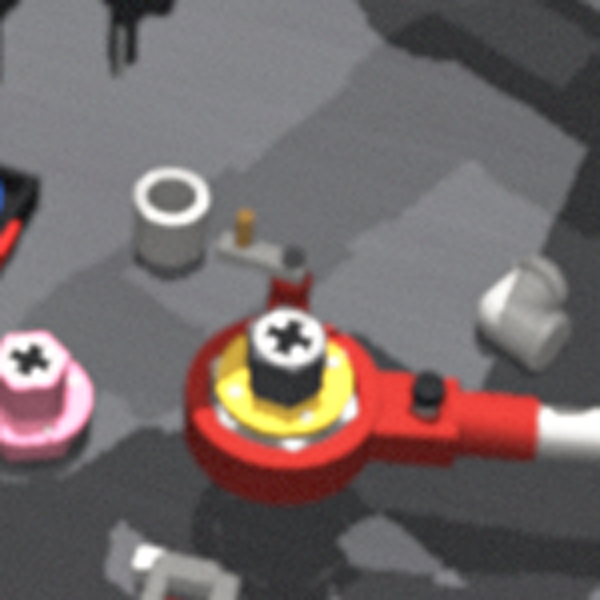

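View pics/top5.png

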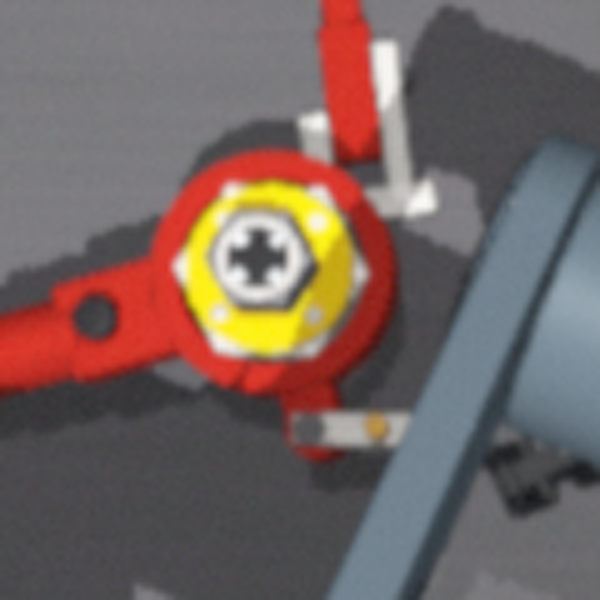

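```bash
python3 - <<'E'
from h import *
t,s=load("top5"),load("scene5")
for l,z,a,b in(("pivot",.168,(261.8-.5,286-.5),(373.2-.5,214.2-.5)),("pin",.19,(274.7,284.9),(360.7,202.7)),("headtop",.186,(200+257/5-.5,200+257/5-.5),(300+289/4-.5,150+338/4-.5)),("knob",.160,(200+95/5-.5,200+316/5-.5),(300+430/4-.5,150+386/4-.5))):
    print(l,onplane(t,a,z)[:2].round(4),onplane(s,b,z)[:2].round(4))
A=np.array([.5876,.0834])
for y in (15.3,17.6):
    r=np.radians(y); print(y,"pivot",A-.074*np.array([np.cos(r),np.sin(r)]),"knob",A+.078*np.array([-np.sin(r),np.cos(r)]))
E
```

```text
pivot [0.5164 0.063 ] [0.5163 0.0607]
pin [0.5167 0.0326] [0.515  0.0302]
headtop [0.588 0.085] [0.5875 0.0828]
knob [0.565  0.1578] [0.568  0.1585]
15.3 pivot [0.51622275 0.06387339] knob [0.5670179  0.15863548]
17.6 pivot [0.51706389 0.06102463] knob [0.56401515 0.15774887]
```

```bash
python3 - <<'E'
from h import *
from station import manip
s=manip.sense(); print(*go(s,[.490,.045,.250],-61.5))
E
```

```text
[ 0.0351 -0.1267  0.0262] jaw -61.65 tilt [ 0.0037 -0.0021 -1.    ] turn [ 0.21 -0.13 -0.15]
```

Call:
{"fn": "play_rows", "kwargs": {"steps": [[[0.009,-0.0317,0,0,0,0],[0.009,-0.0317,0,0,0,0],[0.009,-0.0317,0.01,0,0,0],[0.008,-0.0316,0.015,0,0,0],[0,0,0,0,0,0],[0,0,0,0,0,0]]], "fingers": 0, "squeeze": 40}}

```text
t: 13.82
tcp_pos: [0.4876, 0.0481, 0.2512]
tool_rot: [0.969, 0.247, 0.0, 0.0]
force: [0.8, -0.4, 0.9]
finger_gap: 0.001
```

```bash
python3 - <<'E'
from h import *
from station import manip
s=manip.sense(); st(s); print(*go(s,[.490,.045,.198],-61.5))
E
```

```text
t 13.82 pos [0.4876 0.0481 0.2512] F [ 0.8 -0.4  0.9] M [-0.02  0.   -0.  ] gap 0.001
[0.0006 0.0038 0.0532] jaw -61.41 tilt [ 1.1e-03 -4.0e-04 -1.0e+00] turn [ 0.05 -0.05  0.09]
```

Call:
{"fn": "play_rows", "kwargs": {"steps": [[[0,0.0038,0.02,0,0,0],[0,0,0.02,0,0,0],[0,0,0.01,0,0,0],[0,0,0.003,0,0,0],[0,0,0,0,0,0],[0,0,0,0,0,0]]]}}

```text
t: 14.58
tcp_pos: [0.4897, 0.0445, 0.1982]
tool_rot: [0.969, 0.246, 0.001, 0.0]
force: [-0.7, -0.2, -0.3]
finger_gap: 0.003
```

```bash
cat > arc.py <<'E'
from h import *
from station import manip
import sys
a0,a1,n=map(float,sys.argv[1:4]); s=manip.sense(); st(s)
P=np.array([.5163,.0615]); R=Rn.from_quat(s["tool_rot"]); c=s["tcp_pos"][:2]; d=c-P
print("polar",np.degrees(np.arctan2(d[1],d[0])).round(1),np.hypot(*d).round(4),go(s,[*c,.198],-61.5)[0][2])
pts=[P+.030*np.array([np.cos(np.radians(a)),np.sin(np.radians(a))]) for a in np.linspace(a0,a1,int(n))]
prev=c
for q in pts:
    print(R.inv().apply([*(q-prev),0])[:2].round(4)); prev=q
if len(sys.argv)>4:
  for n in("scene","top"):
    p=manip.snapshot(n)
    a=p["img"][150:300,300:450] if n=="scene" else p["img"][200:320,200:320]
    cv2.imwrite(f"pics/{n}{sys.argv[4]}.png",cv2.resize(a,(600,600),interpolation=cv2.INTER_CUBIC)[:,:,::-1])
    pickle.dump(p,open(f"pics/{n}{sys.argv[4]}.pkl","wb"))
E
python3 arc.py -143 -100 7 6
```

```text
t 14.57 pos [0.4897 0.0445 0.1982] F [-0.7 -0.2 -0.3] M [-0.05 -0.04 -0.03] gap 0.003
polar -147.4 0.0316 0.0002
[0.0019 0.0022]
[0.0008 0.0037]
[0.0012 0.0035]
[0.0017 0.0034]
[0.0021 0.0031]
[0.0024 0.0028]
[0.0028 0.0025]
```

View pics/scene6.png

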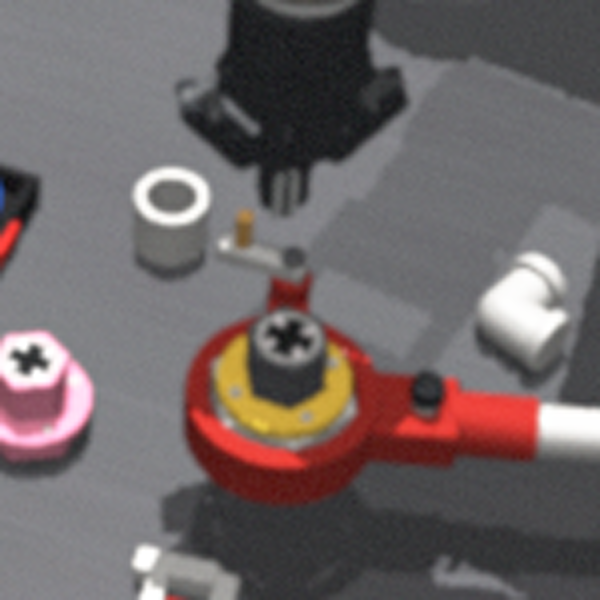

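Call:
{"fn": "play_rows", "kwargs": {"steps": [[[0.0019,0.0022,0,0,0,0],[0.0008,0.0037,0,0,0,0],[0.0012,0.0035,0,0,0,0],[0.0017,0.0034,0,0,0,0],[0.0021,0.0031,0,0,0,0],[0.0024,0.0028,0,0,0,0],[0.0028,0.0025,0,0,0,0]]]}}

```text
t: 15.55
tcp_pos: [0.51, 0.0321, 0.1972]
tool_rot: [0.969, 0.247, -0.001, -0.0]
force: [-1.5, 1.1, -0.3]
finger_gap: 0.0
```

```bash
python3 arc.py -92 -40 8 7
```

```text
t 15.55 pos [0.51   0.0321 0.1972] F [-1.5  1.1 -0.3] M [0.07 0.38 0.01] gap 0.0
polar -102.1 0.03 -0.0008
[0.0043 0.003 ]
[0.0035 0.0018]
[0.0037 0.0013]
[0.0038 0.0008]
[0.0039 0.0003]
[ 0.0039 -0.0002]
[ 0.0038 -0.0007]
[ 0.0037 -0.0012]
```

View pics/scene7.png

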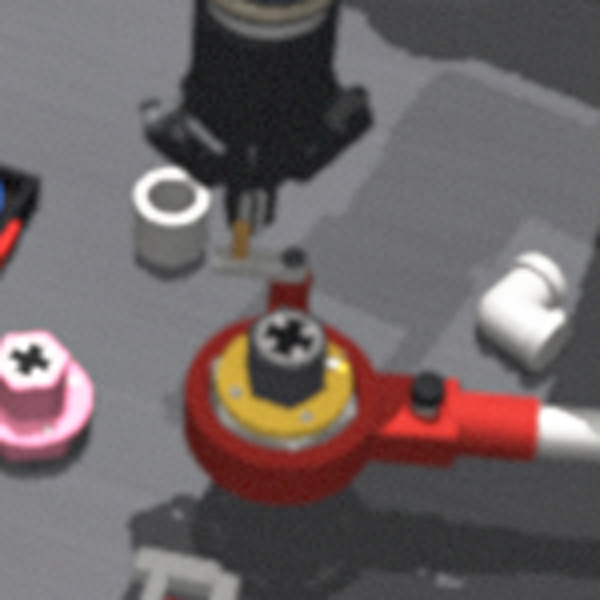

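The pin has begun to move with about 2 N on the finger, so I follow the arc.

Call:
{"fn": "play_rows", "kwargs": {"steps": [[[0.0043,0.003,-0.001,0,0,0],[0.0035,0.0018,0,0,0,0],[0.0037,0.0013,0,0,0,0],[0.0038,0.0008,0,0,0,0],[0.0039,0.0003,0,0,0,0],[0.0039,-0.0002,0,0,0,0],[0.0038,-0.0007,0,0,0,0]]]}}

```text
t: 16.52
tcp_pos: [0.5362, 0.0398, 0.1984]
tool_rot: [0.969, 0.247, -0.002, -0.001]
force: [-6.9, 0.4, 2.1]
finger_gap: 0.002
```

```bash
python3 arc.py -40 -20 4 8
```

```text
t 16.52 pos [0.5362 0.0398 0.1984] F [-6.9  0.4  2.1] M [0.03 1.1  0.03] gap 0.002
polar -47.5 0.0294 0.0004
[ 0.0039 -0.0006]
[ 0.0032 -0.0015]
[ 0.003  -0.0018]
[ 0.0027 -0.0022]
```

View pics/scene8.png

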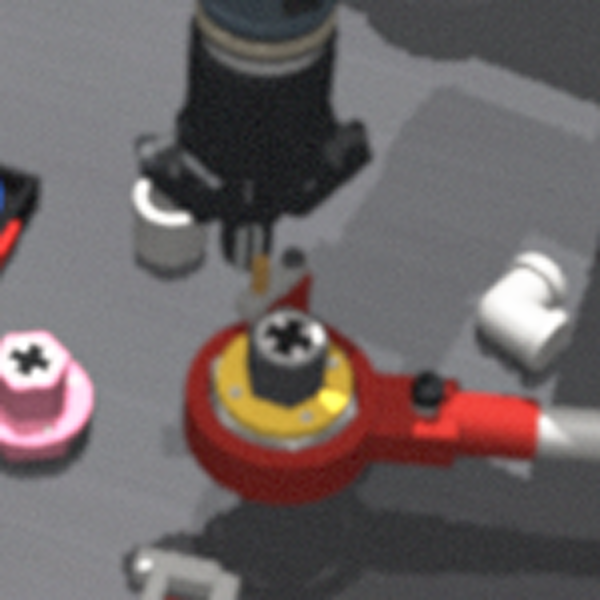

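View pics/top8.png

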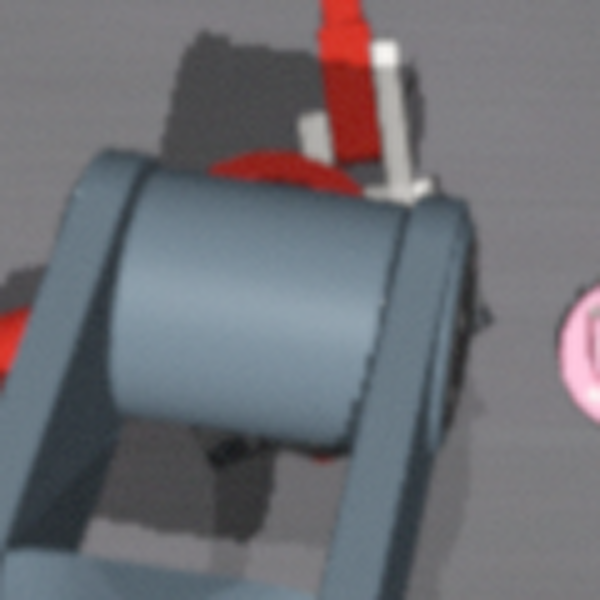

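```bash
cat > pin.py <<'E'
from h import *
import sys
s=load(sys.argv[1]); u=(300+float(sys.argv[2])/4-.5,150+float(sys.argv[3])/4-.5)
x=onplane(s,u,.19)[:2]+[.0007,.0007]; d=x-[.5163,.0615]; print(x,"bar angle",np.degrees(np.arctan2(d[1],d[0])),np.hypot(*d),"theta deg",np.degrees(np.arctan2(d[1],d[0]))-16.5+90)
E
python3 pin.py scene8 261 257
```

```text
[0.54307685 0.05063884] bar angle -22.078346483850122 0.028895750273495162 theta deg 51.421653516149874
```

Call:
{"fn": "play_rows", "kwargs": {"steps": [[[-0.004,0.002,0,0,0,0],[0,0.01,0,0,0,0],[0,0.01,0,0,0,0],[0.01,0,0,0,0,0],[0.011,0,0,0,0,0],[0,0,0,0,0,0]]]}}

```text
t: 17.38
tcp_pos: [0.5639, 0.0288, 0.1986]
tool_rot: [0.969, 0.247, 0.001, 0.0]
force: [-0.1, -0.4, 0.4]
finger_gap: 0.003
```

```bash
cat > loc.py <<'E'
from h import *
from station import manip
import sys
s=manip.sense(); st(s); d=s["tcp_pos"][:2]-[.5163,.0615]
print("toolx",(d@[.879,.477]*1e3).round(1),"e",(d@[-.477,.879]*1e3).round(1),go(s,[*s["tcp_pos"][:2],.198],-61.5))
if len(sys.argv)>1:
  p=manip.snapshot("scene"); pickle.dump(p,open(f"pics/scene{sys.argv[1]}.pkl","wb"))
  cv2.imwrite(f"pics/scene{sys.argv[1]}.png",cv2.resize(p["img"][150:300,300:450],(600,600),interpolation=cv2.INTER_CUBIC)[:,:,::-1])
E
python3 loc.py 9
```

```text
t 17.38 pos [0.5639 0.0288 0.1986] F [-0.1 -0.4  0.4] M [-0.03  0.02  0.01] gap 0.003
toolx 26.2 e -51.4 [array([-0.    , -0.    ,  0.0006]), 'jaw', np.float64(-61.41), 'tilt', array([ 0.0011,  0.    , -1.    ]), 'turn', array([ 0.03, -0.05,  0.09])]
```

View pics/scene9.png

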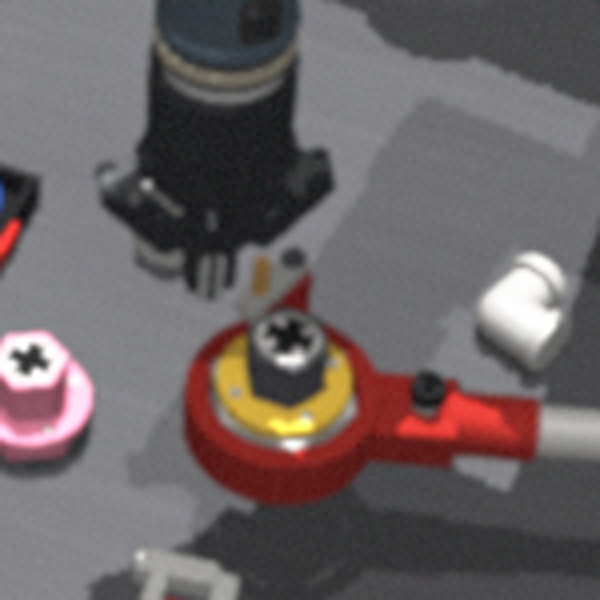

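Call:
{"fn": "play_rows", "kwargs": {"steps": [[[-0.001,-0.004,0,0,0,0],[-0.001,-0.004,0,0,0,0],[0,-0.004,0,0,0,0],[0,-0.004,0,0,0,0],[0,-0.003,0,0,0,0]]]}}

```text
t: 18.05
tcp_pos: [0.5555, 0.0428, 0.1994]
tool_rot: [0.969, 0.246, 0.004, 0.002]
force: [6.9, -3.4, -2.9]
finger_gap: 0.001
```

```bash
python3 loc.py 10
```

```text
t 18.05 pos [0.5555 0.0428 0.1994] F [ 6.9 -3.4 -2.9] M [-0.69 -1.05 -0.05] gap 0.001
toolx 25.5 e -35.1 [array([-0.    , -0.    ,  0.0014]), 'jaw', np.float64(-61.47), 'tilt', array([ 0.0091, -0.0027, -1.    ]), 'turn', array([ 0.38, -0.38,  0.03])]
```

View pics/scene10.png

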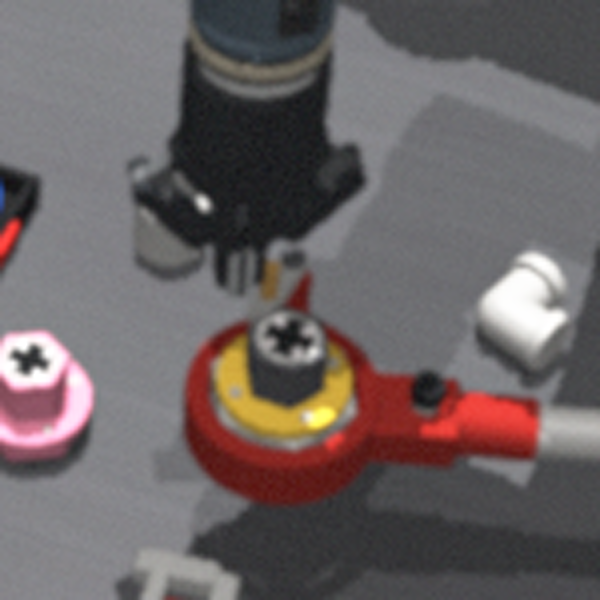

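Call:
{"fn": "play_rows", "kwargs": {"steps": [[[0.001,-0.003,0,0,0,0],[0.001,-0.003,0,0,0,0],[0.0005,-0.003,0,0,0,0],[0.0005,-0.002,0,0,0,0]]]}}

```text
t: 18.6
tcp_pos: [0.5516, 0.054, 0.1995]
tool_rot: [0.969, 0.247, 0.002, 0.002]
force: [4.5, -7.3, -0.0]
finger_gap: 0.001
```

```bash
python3 loc.py 11
```

```text
t 18.6 pos [0.5516 0.054  0.1995] F [ 4.5 -7.3 -0. ] M [-1.17 -0.82 -0.05] gap 0.001
toolx 27.4 e -23.5 [array([-0.    , -0.    ,  0.0015]), 'jaw', np.float64(-61.43), 'tilt', array([ 0.0058, -0.0028, -1.    ]), 'turn', array([ 0.3 , -0.22,  0.07])]
```

View pics/scene11.png

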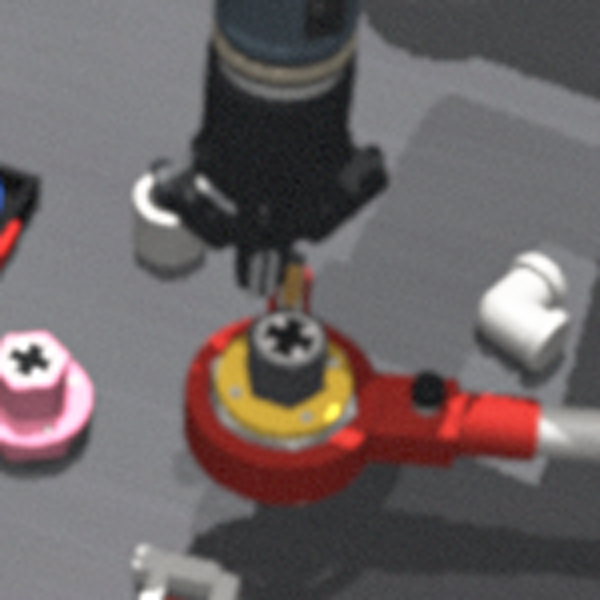

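```bash
python3 pin.py scene11 294 264; python3 pin.py scene10 271 262
```

```text
[0.54077111 0.06896662] bar angle 16.967980591469928 0.025584868782448374 theta deg 90.46798059146992
[0.54435519 0.05692858] bar angle -9.254651613377842 0.0284251878952289 theta deg 64.24534838662215
```

Call:
{"fn": "play_rows", "kwargs": {"steps": [[[0,-0.001,0,0,0,0],[0,-0.001,0,0,0,0],[0,-0.001,0,0,0,0],[0,0,0,0,0,0]]]}}

```text
t: 19.15
tcp_pos: [0.5514, 0.0544, 0.1997]
tool_rot: [0.969, 0.247, 0.003, 0.004]
force: [7.3, -11.2, -1.1]
finger_gap: 0.001
```

```bash
python3 loc.py 12
```

```text
t 19.15 pos [0.5514 0.0544 0.1997] F [  7.3 -11.2  -1.1] M [-1.7  -1.08 -0.07] gap 0.001
toolx 27.5 e -23.0 [array([-0.    , -0.    ,  0.0017]), 'jaw', np.float64(-61.4), 'tilt', array([ 0.0084, -0.0065, -0.9999]), 'turn', array([ 0.56, -0.24,  0.1 ])]
```

The keeper is hard on its stop: 3 mm commanded gave only 0.4 mm of travel while the force rose to 13 N. Retreating.

Call:
{"fn": "play_rows", "kwargs": {"steps": [[[0,0.004,0,0,0,0],[0,0.008,0,0,0,0],[0,0.008,-0.005,0,0,0],[0,0,-0.03,0,0,0],[0,0.01,-0.04,0,0,0],[-0.03,0.04,-0.02,0,0,0],[-0.03,0.05,0,0,0,0],[-0.01,0.06,0,0,0,0],[0,0.05,0,0,0,0],[0,0,0,0,0,0]]]}}

```text
t: 20.45
tcp_pos: [0.5971, -0.1814, 0.2933]
tool_rot: [0.97, 0.244, 0.0, 0.0]
force: [-0.5, 0.9, -0.3]
finger_gap: 0.002
```

```bash
python3 loc.py 13; python3 - <<'E'
from h import *
from station import manip
p=manip.snapshot("top"); pickle.dump(p,open("pics/top13.pkl","wb"))
cv2.imwrite("pics/top13.png",cv2.resize(p["img"][200:320,200:320],(600,600),interpolation=cv2.INTER_CUBIC)[:,:,::-1])
cv2.imwrite("pics/top13f.png",p["img"][:,:,::-1])
E
```

```text
t 20.45 pos [ 0.5971 -0.1814  0.2933] F [-0.5  0.9 -0.3] M [-0.    0.   -0.01] gap 0.002
toolx -44.9 e -252.1 [array([-0.    , -0.0001,  0.0953]), 'jaw', np.float64(-61.7), 'tilt', array([ 4.e-04, -5.e-04, -1.e+00]), 'turn', array([ 0.04, -0.01, -0.2 ])]
```

View pics/scene13.png

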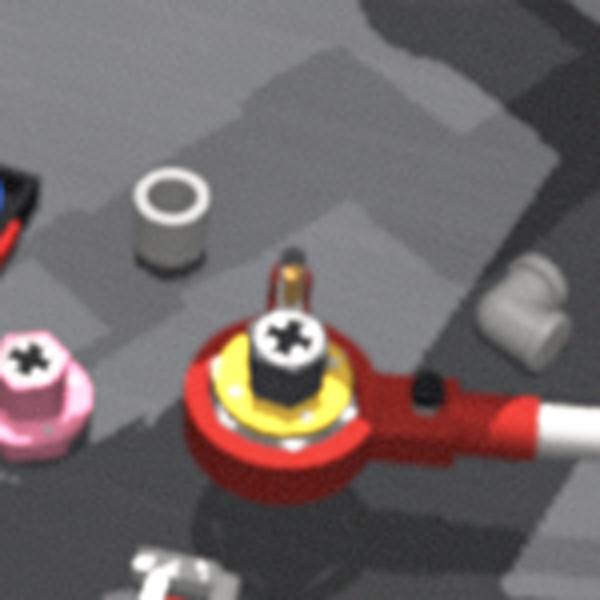

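View pics/top13.png

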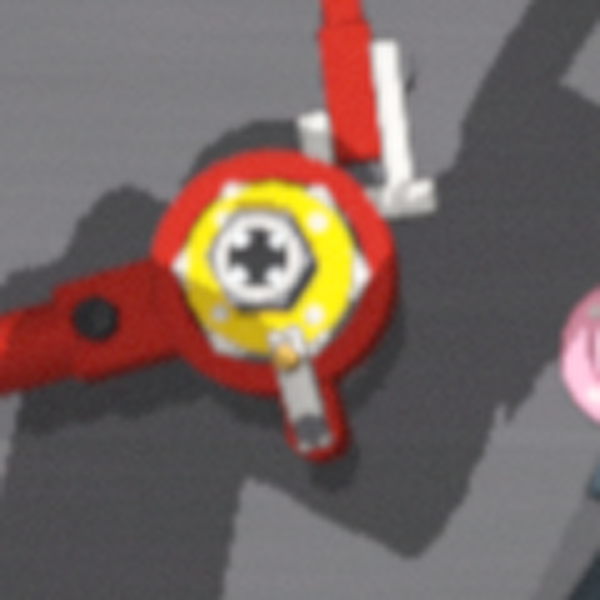

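View pics/top13f.png

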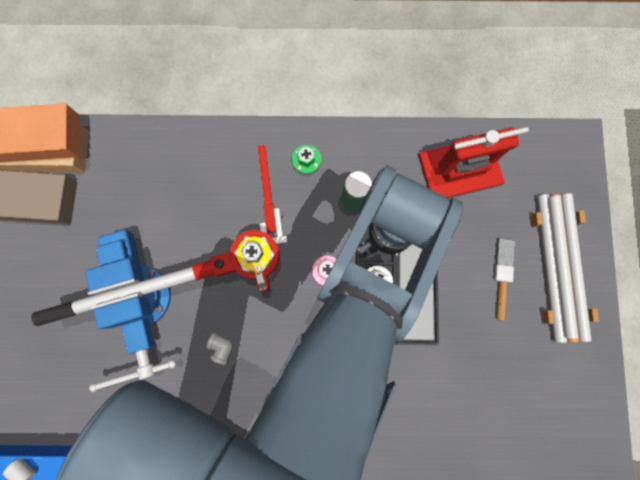

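```bash
python3 - <<'E'
from h import *
from station import manip
t=load("top13")
f=lambda x,y,z:onplane(t,(200+x/5-.5,200+y/5-.5),z)[:2]
pv,pn,tip=f(311,430,.168),f(287,354,.19),f(284,332,.166)
hc=f(257,257,.186)
for a in(pn-pv,tip-pv,hc-pv): print(np.degrees(np.arctan2(a[1],a[0])).round(1),np.hypot(*a).round(4))
manip.sign_off(); s=manip.sense(); st(s)
E
```

```text
15.3 0.0314
17.3 0.0438
17.6 0.0751
the job is handed in; nothing more can be done
the job is handed in; nothing more can be done
```

The yellow-flanged die head is loaded in the ratchet ring with the keeper latch closed over its flange, and I've handed the job in. It took about 20.5 s of the 72 s.

- **Loading:** I gripped the yellow head across two flats of its neck and turned it to the ring's angle as seen in both cameras. It dropped into the socket without any searching. Contact came with the tool about 18 mm below where the head would have met the ring face, which is the seated height. The force there was about 12 N above the head's own weight. The last pictures show the flange down on the ring.
- **Keeper:** I pushed the pin round with the closed fingers until it stopped; the last 3 mm commanded gave only 0.4 mm of travel, at about 13 N. In the last top view the pin lies at 15.3° and the bar tip at 17.3° from the pivot, against 17.6° for the ring's axis. Those differences are within what I can read from the picture.
- **At hand-in:** The arm was clear, with no force on it. The pink and green look-alikes and the bystanders looked unmoved in the last top picture. The arm hid the blue head there and half hid the white one. Both still stood in their bays in the picture taken after lifting the yellow one, and nothing went near them afterwards.

Two things disagreed. The cameras differed by up to about 2 mm, so I averaged them and aligned head to ring in the same view. The keeper started at about -0.3 rad rather than 0.

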